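# Hook up the drop guard of the cake press

### The job

Raise the press's clear drop guard by the handle of its slotted bar, swing the bar onto the pin of the mast so that the pin enters the slot's side mouth, and let the bar down until the pin sits at the very top of the slot and the bar stands upright, holding the guard up by itself when you let go. Do not let the guard drop, and leave the cake tin, bowl, spatula and jar where they are.

Things in the scene. Friction and masses are not known exactly. Their poses are not given: they have to be found in the camera images.
- press: Bench press, white and bare metal, fixed. Origin on the table under the middle of the guard's plane; x into the machine, y left along the guard, z up. Sizes in mm. Base 310 wide, x -50 to 250, 30 high. Guard guides at y +-137 (22 wide, 34 deep, top z 240), joined behind the guard by a cross beam (x 21 to 39, z 210 to 240). Behind it a head and platen, below z 210.
- mast_foot (a point): Foot of the flat mast on the cross beam: press x 28, y 0, z 240; axes as the press's. Mast 30 wide, up to z 305. A dark catch block (34 wide, 22 high, x 7 to 21) is clamped on it at a height that varies and is not reported. A rigid round pin, diameter 8, juts level from the block towards -x to x -22, axis in plane y = 0, at z 240 to 260: find its height by eye or touch.
- drop_guard (a joint): Height of the guard in m: 0 = shut, 0.105 = upper stop. A clear panel in a steel frame, 250 wide, about 85 high, sliding vertically in the press's plane x = 0. Guard and bar together weigh 0.5 to 0.95 kg, plus about 1 N of rubbing; let go, it falls. Fully hooked it reads 0.057 to 0.077, depending on where the catch is.
- slotted_bar (a joint): Lean of the bar in rad: 0 = upright, positive = top towards the press's +y; range -0.62 to 0.25. Starts near -0.6, stays where left (hinge friction 0.08 N m). Flat steel strip 28 wide, 6 thick, at press x -15 to -9, hinged on the guard's top rail about an axis along the press's x at y 0, z = 105 mm + guard height; it reaches 130 above this pivot.
- slot_mouth (a point): Middle of the slot's side mouth in the bar's +y edge: 59 up the bar from the pivot, 14 aside of the middle line. The mouth spans 50 to 68; it leads to a pocket 12 wide on the middle line, from 50 up to its closed top at 82. Fully hooked, the pin's axis is 78 above the pivot, bar upright. The edge below and above the mouth is straight. Axes: the bar's.
- handle (a point): Grip point on the axis of the bar's black round handle: diameter 14, 75 long, then an end disc of diameter 20; it juts from the bar along the press's -x, 125 above the pivot on the bar's middle line. The point lies 42 in front of the strip (57 before the guard's plane). Axes: x along the handle into the machine, z up the bar. The handle can turn between fingers as the bar swings.
- cake_tin: Aluminium tin 135 x 200 x 16 with six paper cake cases, on the press bed behind the guard; origin at its underside centre. Leave alone.
- mixing_bowl: Metal bowl, 150 across the rim, 75 high, beside the press on its +y side; origin at its underside centre. Leave alone.
- spatula: Spatula lying beside the press on its -y side; origin at its underside centre. Leave alone.
- jar: White jar, 60 across, 80 high, beside the press on its -y side; origin at its underside centre. Leave alone.

How it is judged:
By the outcome, as a careful person would: the job done as asked, in the order asked, and still so for the second after the job is handed in, with the robot touching nothing.
It also fails if it takes over 48 s, if anything falls off the work surface, if the arm or the gripper's body presses on something with over 40 N, if the wrist force passes 120 N, or if a joint passes its speed limit or range.

### The arm

A 7-joint arm with a two-finger parallel gripper is mounted at the origin on the work surface. World frame = base frame: x ahead of the robot, y to its left, z up, the work surface at z = 0. Lengths are in m, angles in rad, forces in N, time in s.
With the tool pointing down it reaches from about 0.4 to 0.85 m from the base axis. Payload 6.9 kg.
Tool frame: the origin (TCP) lies between the finger pads; the fingertips stand 19 mm ahead of it and the grasp point (between the pads) is the TCP; y points along the fingers, z is the direction in which the jaws open and shut, and the axes are right-handed (so a half turn about y gives the same grasp; the last joint's range is limited). The gripper opens to 85 mm and grips with 20 to 120 N. Pads are 22 mm wide; open, the fingers measure 114 mm over their backs; the gripper's body (76 mm by 85 mm) begins 54 mm behind the grasp point. The pads swing forward as they close: fully open they stand 13 mm farther back than shut.
Start: joints at [1.258, 0.507, -0.238, 1.5, 0.126, 1.149, -0.155], TCP at [0.254, -0.571, 0.25] pointing down, gripper open.
Joint ranges: [-3.08, 3.08], [-0.24, 2.05], [-1.43, 1.35], [0, 2.5], [-1.52, 4.66], [0.17, 1.96], [-2.89, 2.89]. Speed limits (rad/s): [2.39, 2.39, 3.14, 3.14, 3.14, 3.14, 3.14].

### API

Orientations are given as a 3x3 rotation matrix whose columns are the frame's x, y, z axes.
In Python, from plant import monitor, viewer, job_done gives the robot as it stands.
- The arm moves only by the tool move_arm, never from a script. Its argument "rows" is a list of rows, each an object of numbers: "rx", "ry", "rz": the turn, a rotation vector about the tool's x, y, z in degrees; "tx", "ty", "tz": the shift along the tool's x, y, z in m; "hand": the opening, from 0 (shut) to 1 (fully open). In form: [{"rx": .., "ry": .., "rz": .., "tx": .., "ty": .., "tz": .., "hand": ..}, ...]. A call has 1 to 20 rows; each row is the pose to reach, as a shift and turn from the pose commanded when the call began, along the tool's axes at that moment; what a row does not reach only later rows make up. A row lasts 1/12 s, in which the tool goes at most 41.7 mm and 7.16 degrees, less where a joint would pass 70% of its speed; a pose out of reach is approached as far as the arm can. A call with a gripper value outside its range is refused whole. The fingers move at their own pace and stop on an object; "force" is the grip in N (left out, the last holds). Time passes only in rows, so rows that repeat a pose let the fingers close. It gives the time, the measured TCP pose, the force and the opening at its end, in the units of the state.
- monitor.observe(): the state, without advancing time (a new reading comes with each control period).
- viewer.capture(name): name is "side" or "top" or "wrist"; returns the picture (420x560x3 uint8, red, green, blue); there is no depth.
- viewer.get_calibration(name): a dict with "fx", "fy", "cx", "cy" (pixels), "k1" (the pictures are not rectified: a ray, as slopes to the right and down, at radius r is drawn at 1 + k1 r^2 times it, then the intrinsics apply), "origin" and "orientation" of the camera in the world. Camera axes: x right, y up, looking along -z (the intrinsics and any distortion apply to the point x, -y, -z); pixel columns grow to the right and rows downward; lengths in m; the calibration is good to about 2 mm. A picture is of the moment at which its call begins: read the wrist's pose just before it. get_calibration takes no time and is no camera call; for the wrist camera it gives the pose at the moment of the call.
- job_done(): hands the job in, once; it reports no verdict.
The state is a dict: "time_s": time; "joints": joint angles; "dq": joint speeds; "tau": joint torques, N m; "position": TCP position; "tcp_rot": TCP orientation; "contact_force": force on the tool from outside, world axes, zero at the start; "torque": the same for the moment, N m; "opening": finger opening in m.
Only numpy, scipy, OpenCV 4.12 (cv2) and the standard library are available. Lean on these libraries where they do the work, as an engineer would, in place of code of your own. Each camera call takes 0.05 s, during which the arm holds its last target.

## Working session

There is one attempt and no reset: what is moved stays moved. The work goes in short steps, Python scripts to look and compute and a tool call to move; the robot and the scene stay as the last step left them, time stands still between calls to the robot, and variables do not carry over. Pictures are saved under pics/ and viewed, and the job is handed in when it is done.

Besides the shell and the picture viewer there is one more tool, called after ">>>" by a JSON object that holds its "op" and its "data". move_arm: Moves the arm, as the interface text tells. Its arguments: {"type":"object","properties":{"rows":{"type":"array"},"force":{"type":"number"}},"required":["rows"]}

```bash
ls; mkdir -p pics
python3 - <<'E'
from plant import monitor, viewer
import cv2,numpy as np
np.set_printoptions(precision=4,suppress=True)
s=monitor.observe();print(s)
for n in ["side","top"]:
    im=viewer.capture(n);cv2.imwrite(f"pics/{n}0.png",im[:,:,::-1]);print(n,viewer.get_calibration(n))
E
```

```text
pics
{'time_s': 0.0, 'joints': array([ 1.2585,  0.5083, -0.2375,  1.5012,  0.1257,  1.1489, -0.1548]), 'dq': array([ 0.0014, -0.0007,  0.0008,  0.002 , -0.0004, -0.0004,  0.001 ]), 'tau': array([  0.0006, -62.06  ,  -2.1862, -24.9658,   0.0127,   0.0119,
        -0.    ]), 'position': array([ 0.2533, -0.5708,  0.2494]), 'tcp_rot': array([[-0.914 , -0.0008,  0.4058],
       [-0.4058,  0.0017, -0.914 ],
       [ 0.    , -1.    , -0.0018]]), 'contact_force': array([ 0.3767,  0.0346, -0.7735]), 'torque': array([-0.0005,  0.0289, -0.0413]), 'opening': 0.08570118134242038}
side {'fx': 546.5746425973927, 'fy': 546.5746425973927, 'cx': 269.61572176152237, 'cy': 207.54376567561323, 'k1': -0.1162718797708185, 'origin': array([0.946 , 0.8909, 1.0557]), 'orientation': array([[-0.9133, -0.2956,  0.2803],
       [ 0.4069, -0.6292,  0.6622],
       [-0.0194,  0.7188,  0.6949]])}
top {'fx': 407.3761526380585, 'fy': 407.3761526380585, 'cx': 281.66105889050823, 'cy': 210.68396599800303, 'k1': -0.08489408635348636, 'origin': array([0.4537, 0.0601, 1.1493]), 'orientation': array([[-0.0023,  0.9897, -0.1431],
       [-1.    , -0.0022,  0.001 ],
       [ 0.0007,  0.1431,  0.9897]])}
```

View pics/side0.png

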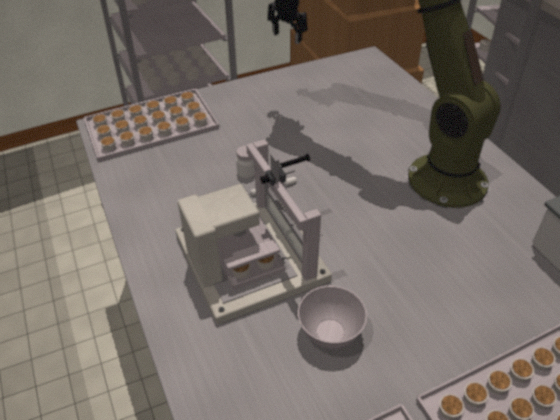

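View pics/top0.png

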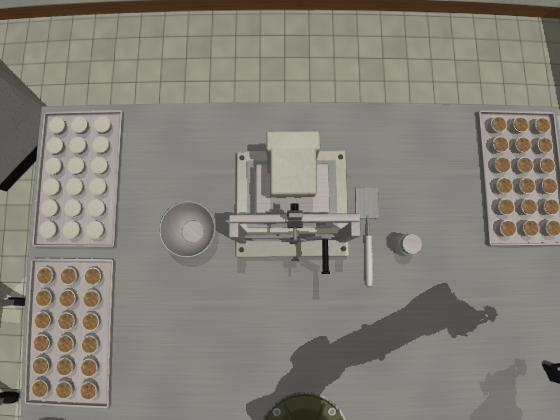

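Run:
```python
import cv2
a=cv2.imread('pics/side0.png')[120:320,160:360];cv2.imwrite('pics/side0z.png',cv2.resize(a,None,fx=3,fy=3,interpolation=cv2.INTER_CUBIC))
a=cv2.imread('pics/top0.png')[120:280,220:400];cv2.imwrite('pics/top0z.png',cv2.resize(a,None,fx=3.7,fy=3.7,interpolation=cv2.INTER_CUBIC))
```

```text
(no output)
```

View pics/side0z.png

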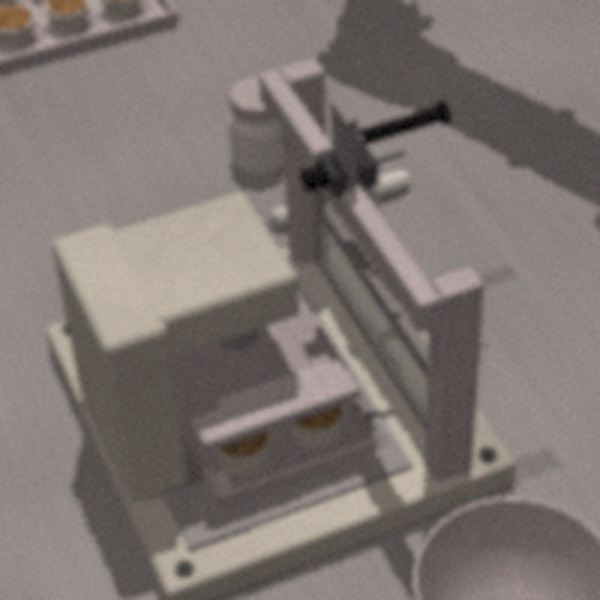

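View pics/top0z.png

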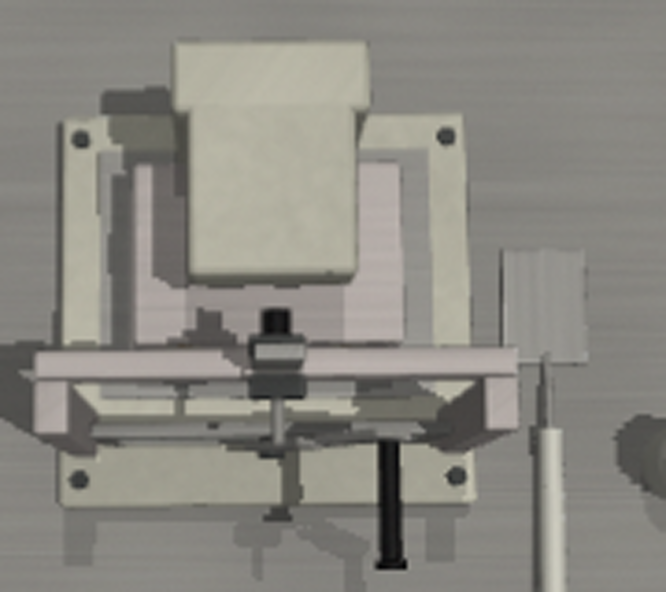

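```bash
cat > h.py <<'E'
import numpy as np,cv2,os
from plant import monitor, viewer
np.set_printoptions(precision=4,suppress=True)
def ray(c,u,v):
    p=cv2.undistortPoints(np.array([[[u,v]]],float),np.array([[c['fx'],0,c['cx']],[0,c['fy'],c['cy']],[0,0,1]]),np.array([c['k1'],0,0,0.]))[0,0]
    d=c['orientation']@np.array([p[0],-p[1],-1.]);return c['origin'],d/np.linalg.norm(d)
def onz(c,u,v,z):
    o,d=ray(c,u,v);return o+d*(z-o[2])/d[2]
def onplane(c,u,v,p,n):
    o,d=ray(c,u,v);return o+d*((p-o)@n)/(d@n)
def proj(c,P):
    q=c['orientation'].T@(np.asarray(P)-c['origin']);x=q[0]/-q[2];y=-q[1]/-q[2];k=1+c['k1']*(x*x+y*y)
    return np.array([c['fx']*x*k+c['cx'],c['fy']*y*k+c['cy']])
E
python3 - <<'E'
from h import *
c=viewer.get_calibration('top')
f=lambda u,v:(220+u/3.7-.37,120+v/3.7-.37)
def show(n,u,v,z):print(n,onz(c,*f(u,v),z))
for p in [(60,506),(475,501),(58,122),(463,115)]:show('base',*p,.03)
for p in [(80,480),(456,475),(81,139),(446,136)]:show('screw',*p,.03)
for p in [(35,432),(68,432),(518,430),(486,430),(34,353),(517,347)]:show('guide',*p,.24)
for p in [(391,563),(389,440)]:show('handle',*p,.208)
for p in [(278,438),(278,400)]:show('pin',*p,.25)
E
```

```text
base [0.4894 0.1847 0.03  ]
base [ 0.4922 -0.1227  0.03  ]
base [0.7826 0.1903 0.03  ]
base [ 0.7877 -0.1212  0.03  ]
screw [0.5086 0.17   0.03  ]
screw [ 0.5115 -0.109   0.03  ]
screw [0.769  0.1724 0.03  ]
screw [ 0.771  -0.1076  0.03  ]
guide [0.5273 0.177  0.24  ]
guide [0.5272 0.157  0.24  ]
guide [ 0.5277 -0.1156  0.24  ]
guide [ 0.5278 -0.0961  0.24  ]
guide [0.5755 0.1783 0.24  ]
guide [ 0.5785 -0.1165  0.24  ]
handle [ 0.448  -0.0406  0.208 ]
handle [ 0.5244 -0.0405  0.208 ]
pin [0.5226 0.0304 0.25  ]
pin [0.5454 0.0302 0.25  ]
```

Run:
```python
import cv2
a=cv2.imread('pics/side0.png')[145:205,245:325];cv2.imwrite('pics/side0zz.png',cv2.resize(a,None,fx=9,fy=9,interpolation=cv2.INTER_CUBIC))
a=cv2.imread('pics/top0.png')[195:280,265:345];cv2.imwrite('pics/top0zz.png',cv2.resize(a,None,fx=7,fy=7,interpolation=cv2.INTER_CUBIC))
from h import *
im=viewer.capture("wrist");cv2.imwrite("pics/wrist0.png",im[:,:,::-1]);print(viewer.get_calibration("wrist"))
```

```text
{'fx': 302.21271427352167, 'fy': 302.21271427352167, 'cx': 282.2989470466657, 'cy': 212.8505075576396, 'k1': -0.030780363472187655, 'origin': array([ 0.3217, -0.5402,  0.3731]), 'orientation': array([[ 0.4051,  0.8739,  0.2686],
       [-0.9143,  0.3873,  0.1188],
       [-0.0002, -0.2937,  0.9559]])}
```

View pics/side0zz.png

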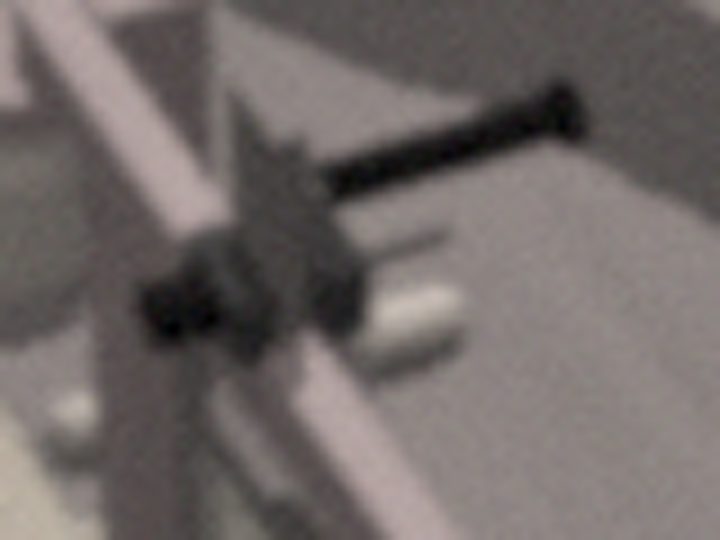

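View pics/top0zz.png

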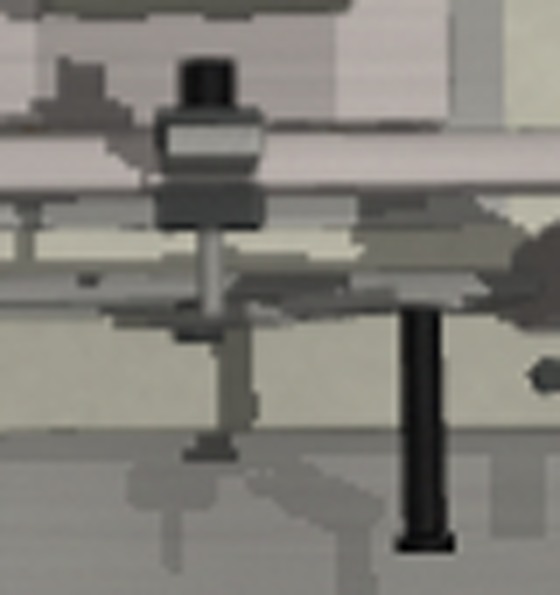

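View pics/wrist0.png

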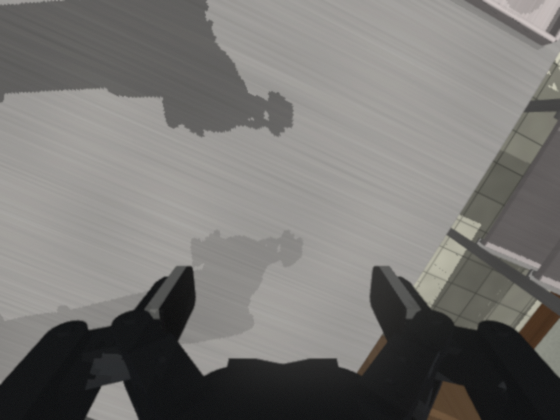

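Run:
```python
from h import *
yaw=0.009;R=np.array([[np.cos(yaw),-np.sin(yaw),0],[np.sin(yaw),np.cos(yaw),0],[0,0,1]])
O=np.array([.5405,.031,0])
s=viewer.get_calibration('side');t=viewer.get_calibration('top')
g=lambda u,v:(245+u/9-.44,145+v/9-.44)
ft=lambda u,v:(265+u/7-.43,195+v/7-.43)
for p in [(447,233),(420,242),(390,254)]:
    print('pin y=0',R.T@(onplane(s,*g(*p),O,R[:,1])-O))
# bar top tip, handle end at side with x plane
for n,x,p in [('handle end',-.092,(570,112)),('handle mid',None,(450,148))]:
    if x: print(n,R.T@(onplane(s,*g(*p),O+R@[x,0,0],R[:,0])-O))
# triangulate
def tri(a,b):
    (o1,d1),(o2,d2)=a,b
    A=np.stack([d1,-d2],1);q=np.linalg.lstsq(A,o2-o1,rcond=None)[0]
    p=o1+q[0]*d1;r=o2+q[1]*d2;return (p+r)/2,np.linalg.norm(p-r)
for n,a,b in [('pintip',(447,233),(210,310)),('hend',(573,112),(425,543))]:
    P,e=tri(ray(s,*g(*a)),ray(t,*ft(*b)));print(n,P,R.T@(P-O),e)
for z in (.24,.25,.26): print(z,proj(s,O+R@[-.022,0,z]),proj(s,O+R@[-.0,0,z]),g(447,233),proj(t,O+R@[-.022,0,z]),ft(210,310))
```

```text
pin y=0 [-0.0223  0.      0.2454]
pin y=0 [-0.0146 -0.      0.2452]
pin y=0 [-0.0062 -0.      0.2443]
handle end [-0.092  -0.0643  0.214 ]
pintip [0.5199 0.0313 0.2466] [-0.0206  0.0005  0.2466] 0.002547559216048369
hend [ 0.4463 -0.0398  0.209 ] [-0.0948 -0.07    0.209 ] 0.0021726299716118658
0.24 [294.0842 172.2736] [285.4668 174.9855] (294.2266666666667, 170.4488888888889) [294.4318 240.1876] (294.57, 238.85571428571427)
0.25 [294.133  168.9384] [285.4687 171.6474] (294.2266666666667, 170.4488888888889) [294.5755 239.8647] (294.57, 238.85571428571427)
0.26 [294.1821 165.5669] [285.4703 168.2726] (294.2266666666667, 170.4488888888889) [294.7225 239.5346] (294.57, 238.85571428571427)
```

```bash
cat >> h.py <<'E'
yaw=0.009;R=np.array([[np.cos(yaw),-np.sin(yaw),0],[np.sin(yaw),np.cos(yaw),0],[0,0,1]])
O=np.array([.5405,.031,0])
def goto(target_press,down=True):
    s=monitor.observe();Rt=np.array(s['tcp_rot']);p=np.array(s['position'])
    T=O+R@np.array(target_press)
    Z=-R[:,1];Y=np.array([0,0,-1.]);X=np.cross(Y,Z);Rg=np.stack([X,Y,Z],1)
    rv=cv2.Rodrigues(Rt.T@Rg)[0].ravel()*180/np.pi
    print('t',s['time_s'],'press pos',R.T@(p-O),'shift',Rt.T@(T-p),'rot',rv,'F',s['contact_force'],'open',s['opening'])
E
python3 -c "
from h import *
goto([-.057,-.071,.300])"
```

```text
t 0.15 press pos [-0.2925 -0.5993  0.2496] shift [-0.4261 -0.0498 -0.3912] rot [ 0.0765 23.4245  0.0167] F [ 0.1729 -0.0452 -0.2158] open 0.08537001863235893
```

>>> {"op": "move_arm", "data": {"rows": [{"tx":-0.02,"ty":-0.01,"tz":-0.02,"ry":2},{"tx":-0.05,"ty":-0.02,"tz":-0.045,"ry":4},{"tx":-0.08,"ty":-0.03,"tz":-0.07,"ry":6},{"tx":-0.11,"ty":-0.04,"tz":-0.1,"ry":8},{"tx":-0.14,"ty":-0.05,"tz":-0.13,"ry":10},{"tx":-0.17,"ty":-0.05,"tz":-0.155,"ry":12},{"tx":-0.2,"ty":-0.05,"tz":-0.18,"ry":14},{"tx":-0.23,"ty":-0.05,"tz":-0.21,"ry":16},{"tx":-0.26,"ty":-0.05,"tz":-0.24,"ry":18},{"tx":-0.29,"ty":-0.05,"tz":-0.265,"ry":19},{"tx":-0.32,"ty":-0.05,"tz":-0.29,"ry":20},{"tx":-0.345,"ty":-0.05,"tz":-0.315,"ry":21},{"tx":-0.37,"ty":-0.05,"tz":-0.34,"ry":22},{"tx":-0.395,"ty":-0.05,"tz":-0.36,"ry":23},{"tx":-0.41,"ty":-0.05,"tz":-0.38,"ry":23.4},{"tx":-0.426,"ty":-0.05,"tz":-0.391,"ry":23.4},{"tx":-0.426,"ty":-0.05,"tz":-0.391,"ry":23.4},{"tx":-0.426,"ty":-0.05,"tz":-0.391,"ry":23.4}]}}

```text
$.rows[0]: bad value
```

Run:
```python
from h import *
goto([-.057,-.071,.208])
c=viewer.get_calibration('wrist')
im=viewer.capture("wrist");cv2.imwrite("pics/wrist1.png",im[:,:,::-1]);print(c)
```

```text
t 0.15 press pos [-0.2925 -0.5993  0.2496] shift [-0.4261  0.0422 -0.3911] rot [ 0.0765 23.4245  0.0167] F [ 0.1729 -0.0452 -0.2158] open 0.08537001863235893
{'fx': 302.21271427352167, 'fy': 302.21271427352167, 'cx': 282.2989470466657, 'cy': 212.8505075576396, 'k1': -0.030780363472187655, 'origin': array([ 0.3217, -0.5402,  0.3731]), 'orientation': array([[ 0.4051,  0.8739,  0.2686],
       [-0.9143,  0.3873,  0.1188],
       [-0.0002, -0.2937,  0.9559]])}
```

View pics/wrist1.png

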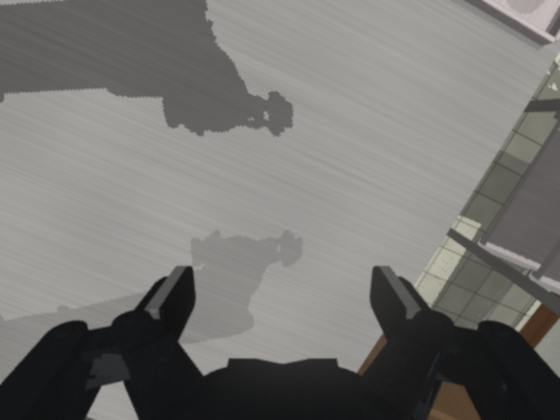

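The move was refused because every row needs all seven fields, so nothing moved. I'll send it again in full.

>>> {"op": "move_arm", "data": {"rows": [{"rx":0,"rz":0,"hand":1,"tx":-0.02,"ty":-0.01,"tz":-0.02,"ry":2},{"rx":0,"rz":0,"hand":1,"tx":-0.05,"ty":-0.02,"tz":-0.045,"ry":4},{"rx":0,"rz":0,"hand":1,"tx":-0.08,"ty":-0.03,"tz":-0.07,"ry":6},{"rx":0,"rz":0,"hand":1,"tx":-0.11,"ty":-0.04,"tz":-0.1,"ry":8},{"rx":0,"rz":0,"hand":1,"tx":-0.14,"ty":-0.05,"tz":-0.13,"ry":10},{"rx":0,"rz":0,"hand":1,"tx":-0.17,"ty":-0.05,"tz":-0.155,"ry":12},{"rx":0,"rz":0,"hand":1,"tx":-0.2,"ty":-0.05,"tz":-0.18,"ry":14},{"rx":0,"rz":0,"hand":1,"tx":-0.23,"ty":-0.05,"tz":-0.21,"ry":16},{"rx":0,"rz":0,"hand":1,"tx":-0.26,"ty":-0.05,"tz":-0.24,"ry":18},{"rx":0,"rz":0,"hand":1,"tx":-0.29,"ty":-0.05,"tz":-0.265,"ry":19},{"rx":0,"rz":0,"hand":1,"tx":-0.32,"ty":-0.05,"tz":-0.29,"ry":20},{"rx":0,"rz":0,"hand":1,"tx":-0.345,"ty":-0.05,"tz":-0.315,"ry":21},{"rx":0,"rz":0,"hand":1,"tx":-0.37,"ty":-0.05,"tz":-0.34,"ry":22},{"rx":0,"rz":0,"hand":1,"tx":-0.395,"ty":-0.05,"tz":-0.36,"ry":23},{"rx":0,"rz":0,"hand":1,"tx":-0.41,"ty":-0.05,"tz":-0.38,"ry":23.4},{"rx":0,"rz":0,"hand":1,"tx":-0.426,"ty":-0.05,"tz":-0.391,"ry":23.4},{"rx":0,"rz":0,"hand":1,"tx":-0.426,"ty":-0.05,"tz":-0.391,"ry":23.4},{"rx":0,"rz":0,"hand":1,"tx":-0.426,"ty":-0.05,"tz":-0.391,"ry":23.4}]}}

```text
time_s: 1.7
position: [0.4844, -0.0401, 0.3001]
tcp_rot: [[-1.0, -0.0, 0.012], [-0.012, 0.0, -1.0], [0.0, -1.0, -0.0]]
contact_force: [0.5, -1.0, -0.1]
opening: 0.0854
```

Run:
```python
from h import *
goto([-.057,-.071,.208])
c=viewer.get_calibration('wrist')
im=viewer.capture("wrist");cv2.imwrite("pics/wrist2.png",im[:,:,::-1]);print(c)
```

```text
t 1.7 press pos [-0.0567 -0.0706  0.3001] shift [0.0002 0.0921 0.0004] rot [0.0124 0.1663 0.0221] F [ 0.5383 -0.9509 -0.0969] open 0.0854345145178248
{'fx': 302.21271427352167, 'fy': 302.21271427352167, 'cx': 282.2989470466657, 'cy': 212.8505075576396, 'k1': -0.030780363472187655, 'origin': array([ 0.5592, -0.0388,  0.4236]), 'orientation': array([[ 0.0112,  0.9559,  0.2936],
       [-0.9999,  0.0105,  0.004 ],
       [ 0.0008, -0.2936,  0.9559]])}
```

View pics/wrist2.png

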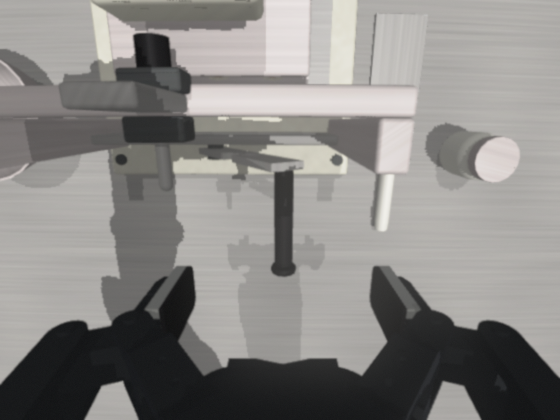

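Handle is centred between the fingers: column 284 against a pad centre of about 281, with the disc at (284,269) and the pin tip near (166,188). I'll check this against the model and then descend.

Run:
```python
from h import *
c=viewer.get_calibration('wrist');s=viewer.get_calibration('side');t=viewer.get_calibration('top')
P=lambda x:R.T@(x-O)
for p in [(284,265),(284,220),(284,175)]:print(P(onz(c,*p,.208)))
print('pin',P(onplane(c,166,188,O+R@[-.022,0,0],R[:,0])), [P(onz(c,166,188,z)) for z in(.24,.2455,.25)], P(onz(c,163,150,.2455)))
def tri(rs):
    A=sum(np.eye(3)-np.outer(d,d) for o,d in rs);b=sum((np.eye(3)-np.outer(d,d))@o for o,d in rs);return np.linalg.solve(A,b)
print(P(tri([ray(c,166,188),ray(s,294.2,170.5)])),P(tri([ray(c,166,188),ray(t,294.6,238.9)])))
```

```text
[-0.0916 -0.0729  0.208 ]
[-0.0542 -0.0729  0.208 ]
[-0.0201 -0.0728  0.208 ]
pin [-0.022  -0.0001  0.2424] [array([-0.0225,  0.0008,  0.24  ]), array([-0.0213, -0.0013,  0.2455]), array([-0.0203, -0.0031,  0.25  ])] [ 0.0013 -0.0021  0.2455]
[-0.0221 -0.0008  0.2445] [-0.0204 -0.0008  0.2457]
```

>>> {"op": "move_arm", "data": {"force": 60, "rows": [{"rx":0,"ry":0,"rz":0,"tx":0,"ty":0.015,"tz":0,"hand":1},{"rx":0,"ry":0,"rz":0,"tx":0,"ty":0.04,"tz":0,"hand":1},{"rx":0,"ry":0,"rz":0,"tx":0,"ty":0.065,"tz":0,"hand":0.8},{"rx":0,"ry":0,"rz":0,"tx":0,"ty":0.085,"tz":0,"hand":0.7},{"rx":0,"ry":0,"rz":0,"tx":0,"ty":0.092,"tz":0,"hand":0.6},{"rx":0,"ry":0,"rz":0,"tx":0,"ty":0.092,"tz":0,"hand":0.5},{"rx":0,"ry":0,"rz":0,"tx":0,"ty":0.092,"tz":0,"hand":0.5}]}}

```text
time_s: 2.33
position: [0.4844, -0.0418, 0.2088]
tcp_rot: [[-1.0, 0.0, 0.008], [-0.008, -0.0, -1.0], [-0.0, -1.0, 0.0]]
contact_force: [1.0, 0.4, 0.7]
opening: 0.0423
```

Run:
```python
from h import *
goto([-.057,-.071,.208])
im=viewer.capture("wrist");cv2.imwrite("pics/wrist3.png",im[:,:,::-1])
```

```text
t 2.3333 press pos [-0.0568 -0.0723  0.2088] shift [ 0.0002  0.0008 -0.0013] rot [-0.0096 -0.0481 -0.0012] F [1.0086 0.4376 0.6803] open 0.042335642245364485
```

View pics/wrist3.png

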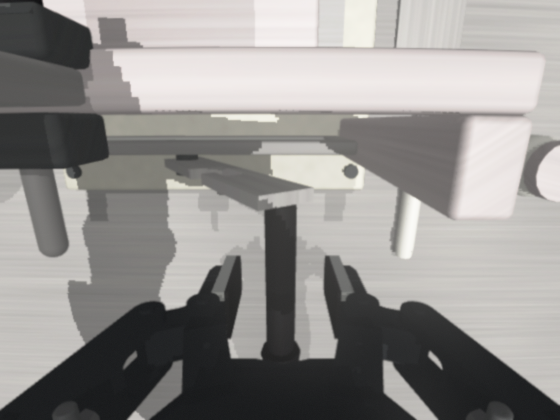

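The handle sits between the pads (x ≈ 281, pads at about 230 and 335), so I'm closing.

>>> {"op": "move_arm", "data": {"force": 60, "rows": [{"rx":0,"ry":0,"rz":0,"tx":0,"ty":0,"tz":0,"hand":0.2},{"rx":0,"ry":0,"rz":0,"tx":0,"ty":0,"tz":0,"hand":0},{"rx":0,"ry":0,"rz":0,"tx":0,"ty":0,"tz":0,"hand":0},{"rx":0,"ry":0,"rz":0,"tx":0,"ty":0,"tz":0,"hand":0},{"rx":0,"ry":0,"rz":0,"tx":0,"ty":0,"tz":0,"hand":0},{"rx":0,"ry":0,"rz":0,"tx":0,"ty":0,"tz":0,"hand":0}]}}

```text
time_s: 2.88
position: [0.4848, -0.0416, 0.2089]
tcp_rot: [[-1.0, 0.001, 0.009], [-0.009, -0.001, -1.0], [-0.001, -1.0, 0.001]]
contact_force: [-1.0, -2.1, 5.1]
opening: 0.0119
```

Run:
```python
from h import *
goto([-.057,-.071,.288])
```

```text
t 2.8833 press pos [-0.0564 -0.0721  0.2089] shift [ 0.0005 -0.0791 -0.001 ] rot [-0.0477 -0.0109 -0.0814] F [-0.9864 -2.0982  5.1172] open 0.011884810314356066
```

>>> {"op": "move_arm", "data": {"rows": [{"rx":0,"ry":0,"rz":0,"tx":0,"ty":-0.003,"tz":0,"hand":0},{"rx":0,"ry":0,"rz":0,"tx":0,"ty":-0.008,"tz":0,"hand":0},{"rx":0,"ry":0,"rz":0,"tx":0,"ty":-0.014,"tz":0,"hand":0},{"rx":0,"ry":0,"rz":0,"tx":0,"ty":-0.02,"tz":0,"hand":0},{"rx":0,"ry":0,"rz":0,"tx":0,"ty":-0.026,"tz":0,"hand":0},{"rx":0,"ry":0,"rz":0,"tx":0,"ty":-0.032,"tz":0,"hand":0},{"rx":0,"ry":0,"rz":0,"tx":0,"ty":-0.037,"tz":0,"hand":0},{"rx":0,"ry":0,"rz":0,"tx":0,"ty":-0.04,"tz":0,"hand":0},{"rx":0,"ry":0,"rz":0,"tx":0,"ty":-0.04,"tz":0,"hand":0}]}}

```text
time_s: 3.63
position: [0.4847, -0.04, 0.2486]
tcp_rot: [[-1.0, 0.001, 0.01], [-0.01, 0.001, -1.0], [-0.001, -1.0, -0.001]]
contact_force: [4.5, 3.7, -5.7]
opening: 0.0119
```

Run:
```python
from h import *
goto([-.057,-.071,.288])
im=viewer.capture("wrist");cv2.imwrite("pics/wrist4.png",im[:,:,::-1])
im=viewer.capture("side")[:,:,::-1];cv2.imwrite("pics/side4z.png",cv2.resize(im[110:230,220:340],None,fx=5,fy=5,interpolation=cv2.INTER_CUBIC))
```

```text
t 3.6333 press pos [-0.0564 -0.0705  0.2486] shift [ 0.0005 -0.0394  0.0005] rot [ 0.0737  0.0773 -0.0519] F [ 4.5334  3.7204 -5.6981] open 0.011882977619505374
```

View pics/wrist4.png

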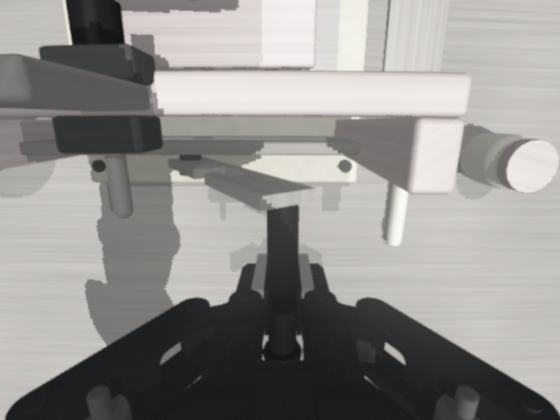

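View pics/side4z.png

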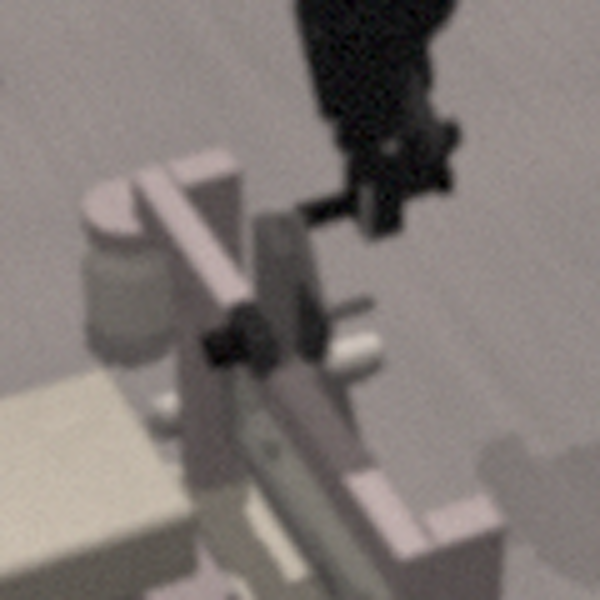

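>>> {"op": "move_arm", "data": {"rows": [{"rx":0,"ry":0,"rz":0,"tx":0,"ty":-0.003,"tz":0,"hand":0},{"rx":0,"ry":0,"rz":0,"tx":0,"ty":-0.008,"tz":0,"hand":0},{"rx":0,"ry":0,"rz":0,"tx":0,"ty":-0.014,"tz":0,"hand":0},{"rx":0,"ry":0,"rz":0,"tx":0,"ty":-0.02,"tz":0,"hand":0},{"rx":0,"ry":0,"rz":0,"tx":0,"ty":-0.026,"tz":0,"hand":0},{"rx":0,"ry":0,"rz":0,"tx":0,"ty":-0.032,"tz":0,"hand":0},{"rx":0,"ry":0,"rz":0,"tx":0,"ty":-0.037,"tz":0,"hand":0},{"rx":0,"ry":0,"rz":0,"tx":0,"ty":-0.04,"tz":0,"hand":0},{"rx":0,"ry":0,"rz":0,"tx":0,"ty":-0.04,"tz":0,"hand":0},{"rx":0,"ry":0,"rz":0,"tx":0,"ty":-0.04,"tz":0,"hand":0}]}}

```text
time_s: 4.57
position: [0.4847, -0.0401, 0.2882]
tcp_rot: [[-1.0, 0.001, 0.01], [-0.01, 0.001, -1.0], [-0.001, -1.0, -0.001]]
contact_force: [5.0, 2.9, -5.8]
opening: 0.0121
```

Run:
```python
from h import *
goto([-.057,-.071,.288])
im=viewer.capture("wrist");cv2.imwrite("pics/wrist5.png",im[:,:,::-1])
im=viewer.capture("side")[:,:,::-1];cv2.imwrite("pics/side5.png",im);cv2.imwrite("pics/side5z.png",cv2.resize(im[110:230,220:340],None,fx=5,fy=5,interpolation=cv2.INTER_CUBIC))
c=viewer.get_calibration('wrist');print(repr(c['origin']),repr(c['orientation']))
```

```text
t 4.5667 press pos [-0.0565 -0.0706  0.2882] shift [0.0005 0.0002 0.0004] rot [ 0.0737  0.0707 -0.0449] F [ 4.996   2.9212 -5.797 ] open 0.01205003289759657
array([ 0.5593, -0.0391,  0.4116]) array([[ 0.0095,  0.9562,  0.2926],
       [-1.    ,  0.0092,  0.0024],
       [-0.0004, -0.2926,  0.9562]])
```

View pics/wrist5.png

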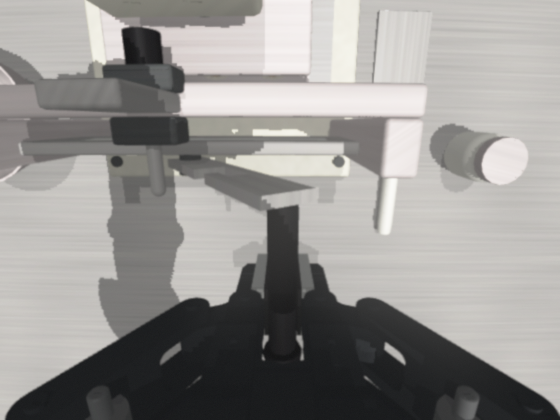

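View pics/side5z.png

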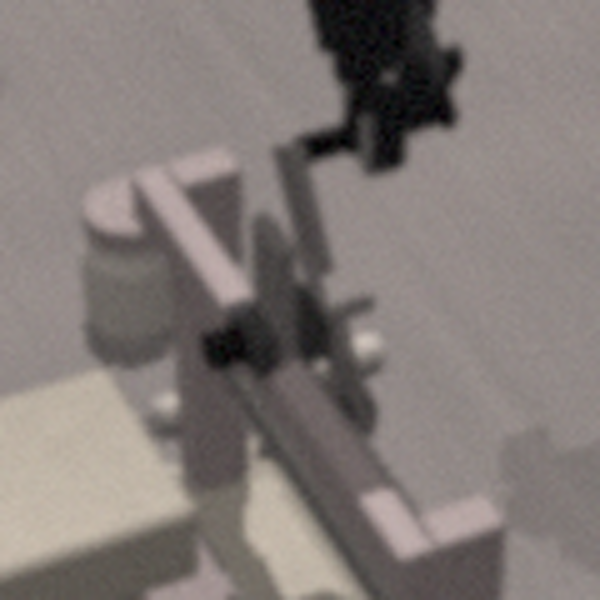

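Run:
```python
from h import *
s=viewer.get_calibration('side');P=lambda x:R.T@(x-O)
th=-.605
for h in (.076,.080,.084):
  for a in (50,68,130):
    u=a/1e3;q=[-.012,u*np.sin(th)+.014*np.cos(th),.105+h+u*np.cos(th)-.014*np.sin(th)]
    p=proj(s,O+R@q);print(h,a,(p-[220,110]+.4)*5)
for z in(.24,.245,.25):print(z,(proj(s,O+R@[-.022,0,z])-[220,110]+.4)*5)
```

```text
0.076 50 [336.7578 314.4567]
0.076 68 [327.2093 277.2684]
0.076 130 [293.9229 147.8134]
0.08 50 [336.7772 307.889 ]
0.08 68 [327.2075 270.6051]
0.08 130 [293.8476 140.8213]
0.084 50 [336.7965 301.2932]
0.084 68 [327.2057 263.9133]
0.084 130 [293.772  133.7997]
0.24 [372.421  313.3681]
0.245 [372.5428 305.0526]
0.25 [372.6649 296.6921]
```

>>> {"op": "move_arm", "data": {"rows": [{"rx":0,"ry":0,"rz":0,"tx":0,"ty":-0.002,"tz":0,"hand":0},{"rx":0,"ry":0,"rz":0,"tx":0,"ty":-0.0054,"tz":-0.0053,"hand":0},{"rx":0,"ry":0,"rz":0,"tx":0,"ty":-0.0085,"tz":-0.0107,"hand":0},{"rx":0,"ry":0,"rz":0,"tx":0,"ty":-0.0114,"tz":-0.0162,"hand":0},{"rx":0,"ry":0,"rz":0,"tx":0,"ty":-0.0139,"tz":-0.0219,"hand":0},{"rx":0,"ry":0,"rz":0,"tx":0,"ty":-0.0162,"tz":-0.0277,"hand":0},{"rx":0,"ry":0,"rz":0,"tx":0,"ty":-0.0162,"tz":-0.0277,"hand":0},{"rx":0,"ry":0,"rz":0,"tx":0,"ty":-0.0162,"tz":-0.0277,"hand":0}]}}

```text
time_s: 5.33
position: [0.4845, -0.0132, 0.3043]
tcp_rot: [[-1.0, 0.001, 0.01], [-0.01, 0.0, -1.0], [-0.001, -1.0, -0.0]]
contact_force: [6.0, 1.0, -5.1]
opening: 0.0118
```

Run:
```python
from h import *
goto([-.057,0,.310])
im=viewer.capture("wrist");cv2.imwrite("pics/wrist6.png",im[:,:,::-1])
im=viewer.capture("side")[:,:,::-1];cv2.imwrite("pics/side6.png",im);cv2.imwrite("pics/side6z.png",cv2.resize(im[110:230,220:340],None,fx=5,fy=5,interpolation=cv2.INTER_CUBIC))
s=viewer.get_calibration('side')
for th in (-.35,-.38):
 for h in (.078,.080,.083):
  for a in (50,68,130):
    u=a/1e3;q=[-.012,u*np.sin(th)+.014*np.cos(th),.105+h+u*np.cos(th)-.014*np.sin(th)]
    p=proj(s,O+R@q);print(th,h,a,(p-[220,110]+.4)*5)
```

```text
t 5.3333 press pos [-0.0564 -0.0437  0.3043] shift [ 0.0005 -0.0057 -0.0437] rot [ 0.0094  0.0541 -0.0472] F [ 5.9511  1.0294 -5.0787] open 0.011799521069059968
-0.35 0.078 50 [349.01   323.0824]
-0.35 0.078 68 [343.2926 287.1463]
-0.35 0.078 130 [323.0442 160.1396]
-0.35 0.08 50 [349.0331 319.7805]
-0.35 0.08 68 [343.3093 283.7863]
-0.35 0.08 130 [323.0378 156.5738]
-0.35 0.083 50 [349.068  314.8143]
-0.35 0.083 68 [343.3344 278.7326]
-0.35 0.083 130 [323.028  151.2107]
-0.38 0.078 50 [347.5326 321.3492]
-0.38 0.078 68 [341.3292 285.1253]
-0.38 0.078 130 [319.4004 157.3239]
-0.38 0.08 50 [347.5541 318.0485]
-0.38 0.08 68 [341.3438 281.7674]
-0.38 0.08 130 [319.3899 153.7645]
-0.38 0.083 50 [347.5865 313.084 ]
-0.38 0.083 68 [341.3656 276.717 ]
-0.38 0.083 130 [319.3741 148.4111]
```

View pics/wrist6.png

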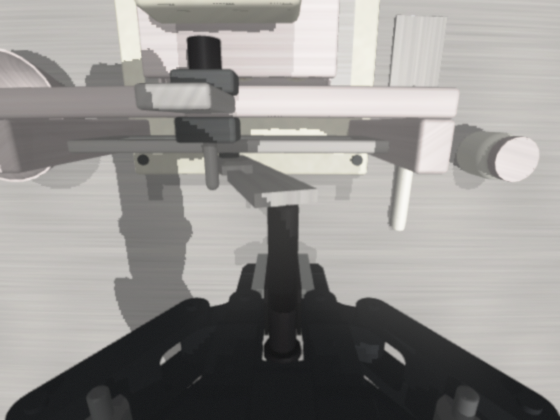

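View pics/side6z.png

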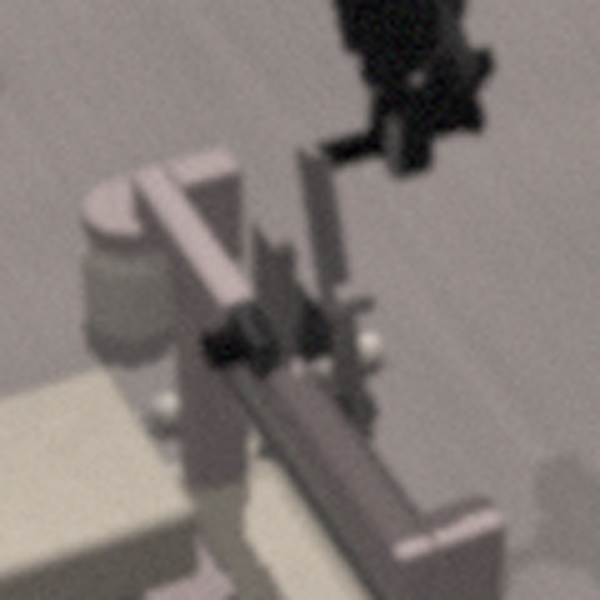

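>>> {"op": "move_arm", "data": {"rows": [{"rx":0,"ry":0,"rz":0,"tx":0,"ty":-0.001,"tz":-0.003,"hand":0},{"rx":0,"ry":0,"rz":0,"tx":0,"ty":-0.002,"tz":-0.006,"hand":0},{"rx":0,"ry":0,"rz":0,"tx":0,"ty":-0.0029,"tz":-0.009,"hand":0},{"rx":0,"ry":0,"rz":0,"tx":0,"ty":-0.0037,"tz":-0.012,"hand":0},{"rx":0,"ry":0,"rz":0,"tx":0,"ty":-0.0044,"tz":-0.015,"hand":0},{"rx":0,"ry":0,"rz":0,"tx":0,"ty":-0.0051,"tz":-0.0181,"hand":0},{"rx":0,"ry":0,"rz":0,"tx":0,"ty":-0.0057,"tz":-0.0211,"hand":0},{"rx":0,"ry":0,"rz":0,"tx":0,"ty":-0.0062,"tz":-0.0242,"hand":0},{"rx":0,"ry":0,"rz":0,"tx":0,"ty":-0.007,"tz":-0.0304,"hand":0},{"rx":0,"ry":0,"rz":0,"tx":0,"ty":-0.007,"tz":-0.0304,"hand":0}]}}

```text
time_s: 6.27
position: [0.4843, 0.0164, 0.3112]
tcp_rot: [[-1.0, 0.001, 0.009], [-0.009, -0.001, -1.0], [-0.001, -1.0, 0.001]]
contact_force: [6.1, -0.9, -5.1]
opening: 0.012
```

Run:
```python
from h import *
goto([-.057,0,.310])
im=viewer.capture("wrist");cv2.imwrite("pics/wrist7.png",im[:,:,::-1])
im=viewer.capture("side")[:,:,::-1];cv2.imwrite("pics/side7.png",im);cv2.imwrite("pics/side7z.png",cv2.resize(im[110:230,220:340],None,fx=5,fy=5,interpolation=cv2.INTER_CUBIC))
```

```text
t 6.2667 press pos [-0.0564 -0.0141  0.3112] shift [ 0.0006  0.0012 -0.0141] rot [-0.0708  0.0037 -0.048 ] F [ 6.112  -0.8962 -5.1185] open 0.012016918402488365
```

View pics/wrist7.png

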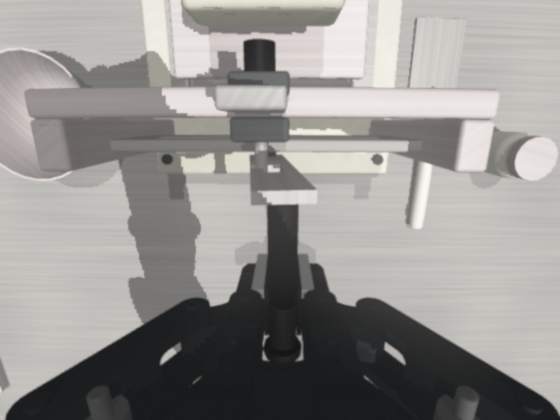

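View pics/side7z.png

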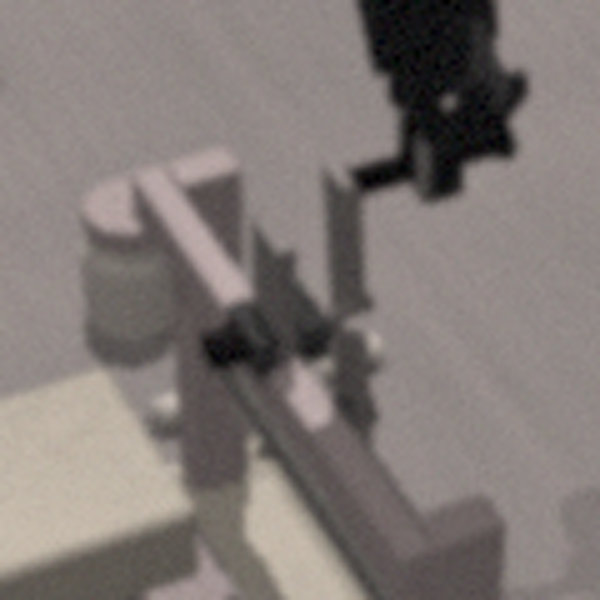

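>>> {"op": "move_arm", "data": {"rows": [{"rx":0,"ry":0,"rz":0,"tx":0,"ty":-0.0002,"tz":-0.003,"hand":0},{"rx":0,"ry":0,"rz":0,"tx":0,"ty":-0.0004,"tz":-0.006,"hand":0},{"rx":0,"ry":0,"rz":0,"tx":0,"ty":-0.0005,"tz":-0.009,"hand":0},{"rx":0,"ry":0,"rz":0,"tx":0,"ty":-0.0006,"tz":-0.012,"hand":0},{"rx":0,"ry":0,"rz":0,"tx":0,"ty":-0.0006,"tz":-0.0135,"hand":0},{"rx":0,"ry":0,"rz":0,"tx":0,"ty":-0.0006,"tz":-0.0135,"hand":0},{"rx":0,"ry":0,"rz":0,"tx":0,"ty":-0.0006,"tz":-0.0135,"hand":0}]}}

```text
time_s: 6.95
position: [0.4842, 0.0284, 0.3117]
tcp_rot: [[-1.0, 0.001, 0.008], [-0.008, -0.003, -1.0], [-0.001, -1.0, 0.003]]
contact_force: [5.9, -3.7, -5.8]
opening: 0.0118
```

Run:
```python
from h import *
goto([-.057,0,.310])
im=viewer.capture("wrist")[:,:,::-1];cv2.imwrite("pics/wrist8.png",im);cv2.imwrite("pics/wrist8z.png",cv2.resize(im[20:370,200:370],None,fx=2,fy=1.7*1,interpolation=cv2.INTER_CUBIC))
im=viewer.capture("side")[:,:,::-1];cv2.imwrite("pics/side8.png",im);cv2.imwrite("pics/side8z.png",cv2.resize(im[110:230,220:340],None,fx=5,fy=5,interpolation=cv2.INTER_CUBIC))
```

```text
t 6.95 press pos [-0.0564 -0.0021  0.3117] shift [ 0.0006  0.0017 -0.0021] rot [-0.1464 -0.0655 -0.0343] F [ 5.8626 -3.718  -5.8367] open 0.011815232252848305
```

View pics/wrist8z.png

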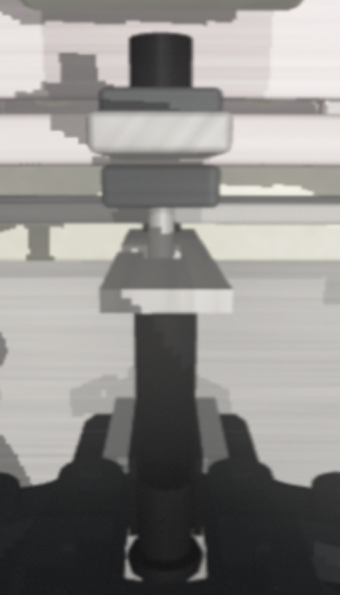

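View pics/side8z.png

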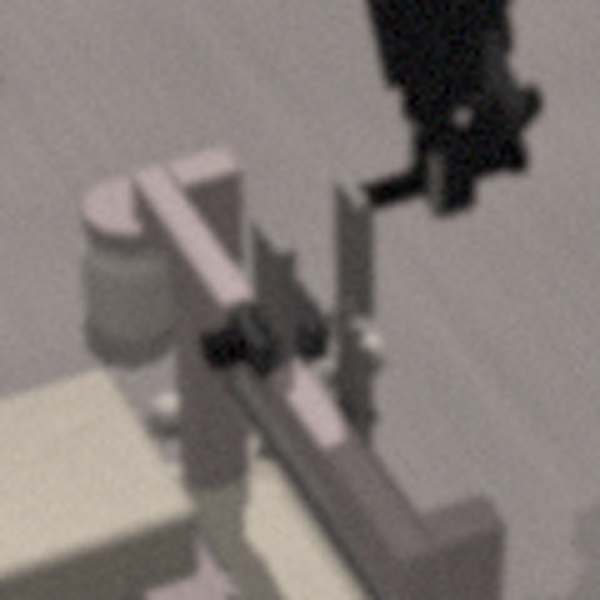

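>>> {"op": "move_arm", "data": {"rows": [{"rx":0,"ry":0,"rz":0,"tx":0,"ty":0,"tz":-0.001,"hand":0},{"rx":0,"ry":0,"rz":0,"tx":0,"ty":0,"tz":-0.002,"hand":0},{"rx":0,"ry":0,"rz":0,"tx":0,"ty":0.002,"tz":-0.002,"hand":0},{"rx":0,"ry":0,"rz":0,"tx":0,"ty":0.004,"tz":-0.002,"hand":0},{"rx":0,"ry":0,"rz":0,"tx":0,"ty":0.006,"tz":-0.002,"hand":0},{"rx":0,"ry":0,"rz":0,"tx":0,"ty":0.008,"tz":-0.002,"hand":0},{"rx":0,"ry":0,"rz":0,"tx":0,"ty":0.01,"tz":-0.002,"hand":0},{"rx":0,"ry":0,"rz":0,"tx":0,"ty":0.01,"tz":-0.002,"hand":0}]}}

```text
time_s: 7.72
position: [0.4842, 0.031, 0.3014]
tcp_rot: [[-1.0, 0.001, 0.008], [-0.008, -0.001, -1.0], [-0.001, -1.0, 0.001]]
contact_force: [6.3, -2.8, -7.3]
opening: 0.0118
```

Run:
```python
from h import *
goto([-.057,0,.292])
im=viewer.capture("wrist")[:,:,::-1];cv2.imwrite("pics/wrist9.png",im);cv2.imwrite("pics/wrist9z.png",cv2.resize(im[20:370,200:370],None,fx=2,fy=1.7*1,interpolation=cv2.INTER_CUBIC))
im=viewer.capture("side")[:,:,::-1];cv2.imwrite("pics/side9.png",im);cv2.imwrite("pics/side9z.png",cv2.resize(im[110:230,220:340],None,fx=5,fy=5,interpolation=cv2.INTER_CUBIC))
```

```text
t 7.7167 press pos [-0.0563  0.0005  0.3014] shift [0.0007 0.0094 0.0005] rot [-0.0738 -0.0536 -0.0309] F [ 6.2959 -2.7684 -7.2938] open 0.01177391453993019
```

View pics/wrist9z.png

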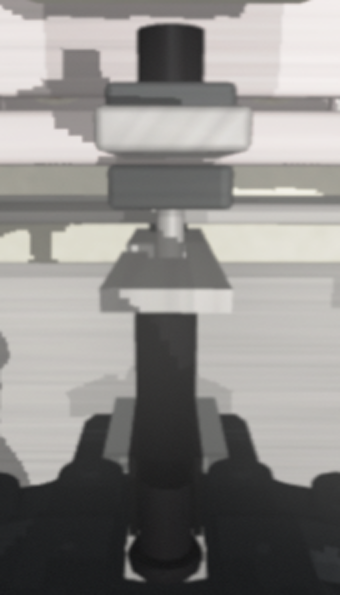

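View pics/side9z.png

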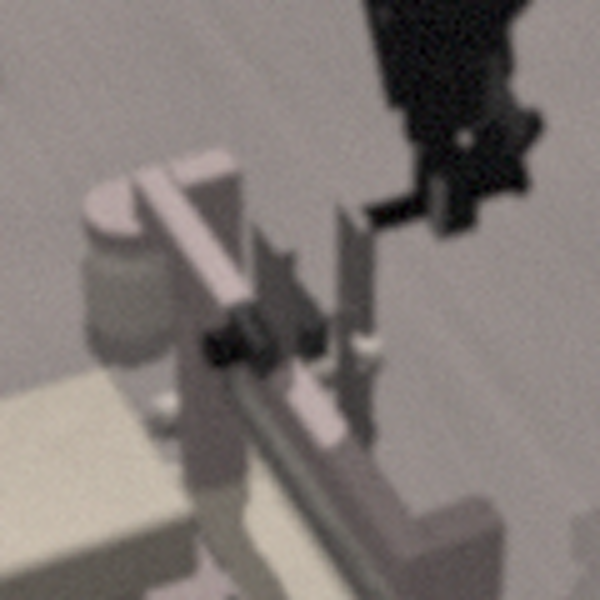

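>>> {"op": "move_arm", "data": {"rows": [{"rx":0,"ry":0,"rz":0,"tx":0,"ty":0,"tz":0.001,"hand":0},{"rx":0,"ry":0,"rz":0,"tx":0,"ty":0.0015,"tz":0.0018,"hand":0},{"rx":0,"ry":0,"rz":0,"tx":0,"ty":0.003,"tz":0.0018,"hand":0},{"rx":0,"ry":0,"rz":0,"tx":0,"ty":0.0045,"tz":0.0018,"hand":0},{"rx":0,"ry":0,"rz":0,"tx":0,"ty":0.006,"tz":0.0018,"hand":0},{"rx":0,"ry":0,"rz":0,"tx":0,"ty":0.006,"tz":0.0018,"hand":0}]}}

```text
time_s: 8.32
position: [0.4842, 0.03, 0.2982]
tcp_rot: [[-1.0, 0.003, 0.008], [-0.008, -0.001, -1.0], [-0.003, -1.0, 0.001]]
contact_force: [-2.2, -1.9, 16.2]
opening: 0.0117
```

Run:
```python
from h import *
goto([-.057,0,.292])
im=viewer.capture("wrist")[:,:,::-1];cv2.imwrite("pics/wrist10.png",im);cv2.imwrite("pics/wrist10z.png",cv2.resize(im[20:370,200:370],None,fx=2,fy=1.7*1,interpolation=cv2.INTER_CUBIC))
```

```text
t 8.3167 press pos [-0.0563 -0.0005  0.2982] shift [ 0.0008  0.0062 -0.0005] rot [-0.0743 -0.033  -0.1803] F [-2.1982 -1.9164 16.2295] open 0.01168784943880126
```

View pics/wrist10z.png

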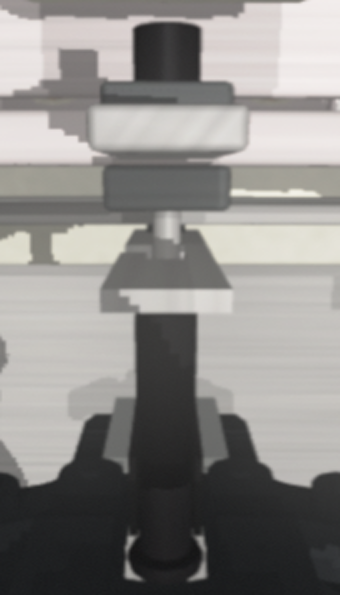

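>>> {"op": "move_arm", "data": {"rows": [{"rx":0,"ry":0,"rz":0,"tx":0,"ty":-0.0008,"tz":0.0005,"hand":0},{"rx":0,"ry":0,"rz":0,"tx":0,"ty":-0.0016,"tz":0.001,"hand":0},{"rx":0,"ry":0,"rz":0,"tx":0,"ty":-0.0016,"tz":0.001,"hand":0}]}}

```text
time_s: 8.62
position: [0.4842, 0.0298, 0.2986]
tcp_rot: [[-1.0, 0.002, 0.009], [-0.009, 0.0, -1.0], [-0.002, -1.0, -0.0]]
contact_force: [1.7, 0.6, 6.1]
opening: 0.0117
```

Run:
```python
from h import *
goto([-.057,0,.292])
im=viewer.capture("side")[:,:,::-1];cv2.imwrite("pics/side11.png",im);cv2.imwrite("pics/side11z.png",cv2.resize(im[140:215,260:320],None,fx=8,fy=8,interpolation=cv2.INTER_CUBIC))
im=viewer.capture("wrist")[:,:,::-1];cv2.imwrite("pics/wrist11.png",im);cv2.imwrite("pics/wrist11z.png",cv2.resize(im[120:210,230:330],None,fx=6,fy=6,interpolation=cv2.INTER_CUBIC))
s=viewer.get_calibration('side')
Z=lambda q:(proj(s,O+R@q)-[260,140]+.44)*8
for zp in (.245,.25):
  print(zp,'pin tip',Z([-.022,0,zp]),'bar back top corners',Z([-.009,.014,zp+.052]),Z([-.009,-.014,zp+.052]),'front',Z([-.015,.014,zp+.052]),'mouth',Z([-.009,.014,zp-.010]),Z([-.009,.014,zp-.028]),'pivot',Z([-.012,0,zp-.078]))
```

```text
t 8.6167 press pos [-0.0563 -0.0007  0.2986] shift [ 0.0007  0.0066 -0.0007] rot [ 0.0134  0.0078 -0.1194] F [1.6829 0.6345 6.1353] open 0.01171563759095432
0.245 pin tip [276.3884 248.4042] bar back top corners [258.817  146.8766] [214.5549  90.2825] front [278.3224 140.9221] mouth [256.9881 316.577 ] [256.4692 363.7203] pivot [243.3694 457.9387]
0.25 pin tip [276.5838 235.0274] bar back top corners [258.9673 132.6768] [214.5784  76.148 ] front [278.5272 126.7273] mouth [257.1333 303.3165] [256.6128 350.7175] pivot [243.4758 445.6295]
```

View pics/side11z.png

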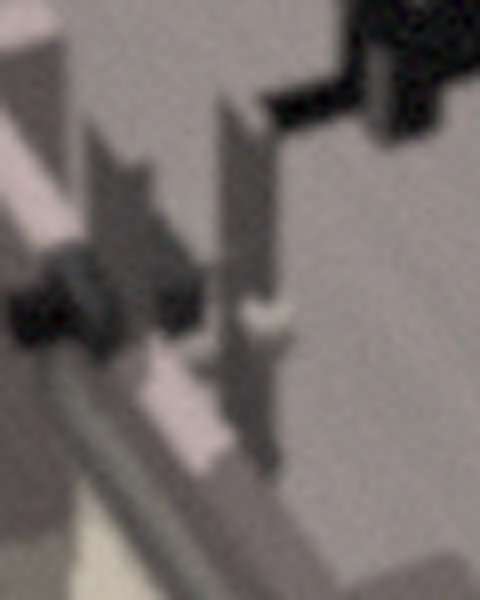

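View pics/wrist11z.png

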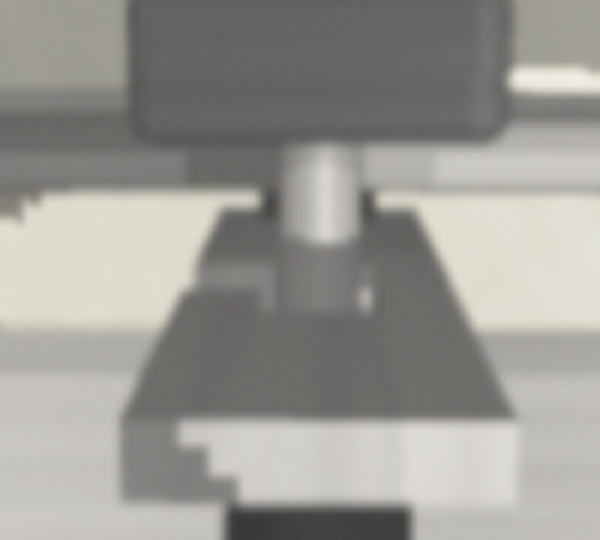

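Run:
```python
from h import *
w=viewer.get_calibration('wrist')
Z=lambda q:(proj(w,O+R@q)-[230,120]+.42)*6
tz=monitor.observe()['position'][2]
for o in (0,.0015):
  b=tz-o-.125   # pivot z
  print('off',o,'pivot',b,'guard',b-.105,'bar top back',Z([-.009,0,b+.130]),'front',Z([-.015,0,b+.130]),'slot top',Z([-.009,0,b+.082]),'68:',Z([-.009,.014,b+.068]),'50:',Z([-.009,.014,b+.05]),'pocket bottom',Z([-.009,0,b+.05]))
for zp in (.244,.247,.25): print(zp,'pin top @ block',Z([.007,0,zp]),'bar plane',Z([-.009,0,zp+.004]),Z([-.009,.004,zp]),Z([-.009,-.004,zp]), 'tip',Z([-.022,0,zp]))
```

```text
off 0 pivot 0.17355928948544935 guard 0.06855928948544936 bar top back [311.2429 431.847 ] front [311.3622 518.1432] slot top [312.2024 315.4823] 68: [172.04   292.8456] 50: [184.4662 268.0786] pocket bottom [312.5948 267.9466]
off 0.0015 pivot 0.17205928948544935 guard 0.06705928948544936 bar top back [311.2837 426.8913] front [311.4011 512.261 ] slot top [312.2239 312.8679] 68: [173.1652 290.6024] 50: [185.4048 266.2082] pocket bottom [312.6102 266.0773]
0.244 pin top @ block [312.1673 130.1807] bar plane [312.3075 302.7457] [271.728  296.4569] [352.9904 296.4009] tip [312.5103 425.5299]
0.247 pin top @ block [312.1241 132.2209] bar plane [312.2668 307.6717] [271.0239 301.1723] [353.6168 301.1152] tip [312.4747 432.2195]
0.25 pin top @ block [312.0794 134.3309] bar plane [312.2248 312.7655] [270.2962 306.0447] [354.2639 305.9866] tip [312.4379 439.1269]
```

>>> {"op": "move_arm", "data": {"rows": [{"rx":0,"ry":0,"rz":0,"tx":0,"ty":-0.0005,"tz":0,"hand":0},{"rx":0,"ry":0,"rz":0,"tx":0,"ty":-0.0005,"tz":0,"hand":0.16},{"rx":0,"ry":0,"rz":0,"tx":0,"ty":-0.0005,"tz":0,"hand":0.2},{"rx":0,"ry":0,"rz":0,"tx":0,"ty":-0.0005,"tz":0,"hand":0.25},{"rx":0,"ry":0,"rz":0,"tx":0,"ty":-0.0005,"tz":0,"hand":0.3},{"rx":0,"ry":0,"rz":0,"tx":0,"ty":-0.0005,"tz":0,"hand":0.3}]}}

```text
time_s: 9.22
position: [0.483, 0.0296, 0.2977]
tcp_rot: [[-1.0, -0.002, 0.009], [-0.009, -0.0, -1.0], [0.002, -1.0, 0.0]]
contact_force: [-0.8, -0.3, 0.4]
opening: 0.0257
```

Run:
```python
from h import *
goto([-.057,0,.292])
im=viewer.capture("side")[:,:,::-1];cv2.imwrite("pics/side12.png",im);cv2.imwrite("pics/side12z.png",cv2.resize(im[140:215,260:320],None,fx=8,fy=8,interpolation=cv2.INTER_CUBIC))
im=viewer.capture("wrist")[:,:,::-1];cv2.imwrite("pics/wrist12.png",im);cv2.imwrite("pics/wrist12z.png",cv2.resize(im[120:320,200:370],None,fx=4,fy=3,interpolation=cv2.INTER_CUBIC))
```

```text
t 9.2167 press pos [-0.0576 -0.0009  0.2977] shift [-0.0006  0.0057 -0.0009] rot [-0.0142  0.0174  0.1037] F [-0.8051 -0.3326  0.3777] open 0.02573969284561213
```

View pics/side12z.png

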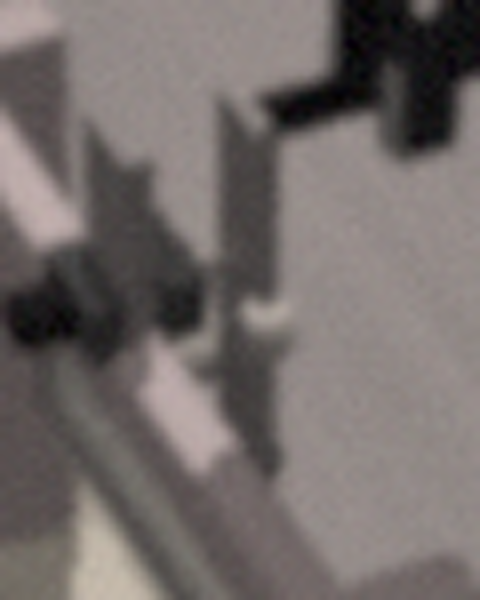

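View pics/wrist12z.png

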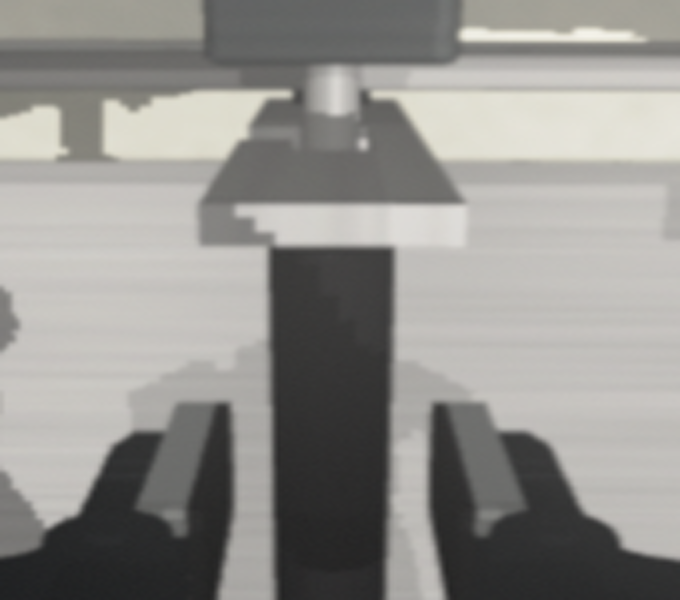

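Fingers are off the handle, and the bar and guard stayed put: the bar's top corners are at the same rows as before in the side view. I'll open wider and retreat upward.

>>> {"op": "move_arm", "data": {"rows": [{"rx":0,"ry":0,"rz":0,"tx":0,"ty":0,"tz":0,"hand":0.45},{"rx":0,"ry":0,"rz":0,"tx":0,"ty":0,"tz":0,"hand":0.6},{"rx":0,"ry":0,"rz":0,"tx":0,"ty":-0.005,"tz":0,"hand":0.6},{"rx":0,"ry":0,"rz":0,"tx":0,"ty":-0.015,"tz":0,"hand":0.6},{"rx":0,"ry":0,"rz":0,"tx":0,"ty":-0.03,"tz":0,"hand":0.6},{"rx":0,"ry":0,"rz":0,"tx":0,"ty":-0.05,"tz":0,"hand":0.6},{"rx":0,"ry":0,"rz":0,"tx":0.01,"ty":-0.07,"tz":0,"hand":0.6},{"rx":0,"ry":0,"rz":0,"tx":0.03,"ty":-0.09,"tz":0,"hand":0.6},{"rx":0,"ry":0,"rz":0,"tx":0.05,"ty":-0.1,"tz":0,"hand":0.6},{"rx":0,"ry":0,"rz":0,"tx":0.06,"ty":-0.1,"tz":0,"hand":0.6},{"rx":0,"ry":0,"rz":0,"tx":0.06,"ty":-0.1,"tz":0,"hand":0.6}]}}

```text
time_s: 10.23
position: [0.4222, 0.0294, 0.399]
tcp_rot: [[-1.0, 0.002, 0.01], [-0.01, -0.001, -1.0], [-0.002, -1.0, 0.001]]
contact_force: [0.6, -0.5, -0.0]
opening: 0.0516
```

Run:
```python
from h import *
goto([-.057,0,.292])
im=viewer.capture("side")[:,:,::-1];cv2.imwrite("pics/side13.png",im);cv2.imwrite("pics/side13z.png",cv2.resize(im[140:215,260:320],None,fx=8,fy=8,interpolation=cv2.INTER_CUBIC))
im=viewer.capture("wrist")[:,:,::-1];cv2.imwrite("pics/wrist13.png",im)
im=viewer.capture("top")[:,:,::-1];cv2.imwrite("pics/top13.png",im)
```

```text
t 10.2333 press pos [-0.1183 -0.0006  0.399 ] shift [-0.0611  0.1071 -0.0006] rot [-0.0516  0.0308 -0.0954] F [ 0.6474 -0.4613 -0.0396] open 0.051583796628241675
```

View pics/side13z.png

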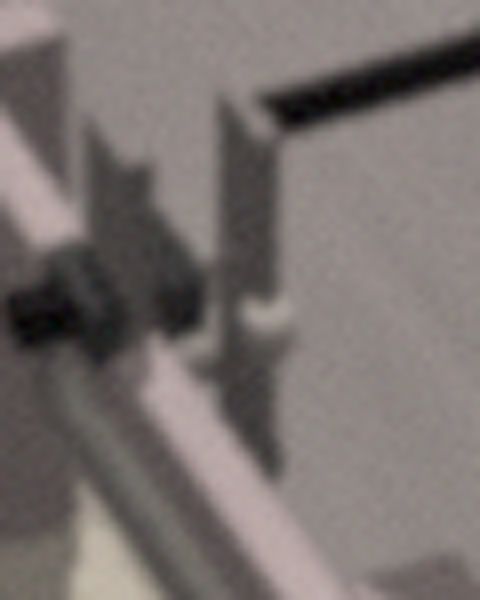

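View pics/wrist13.png

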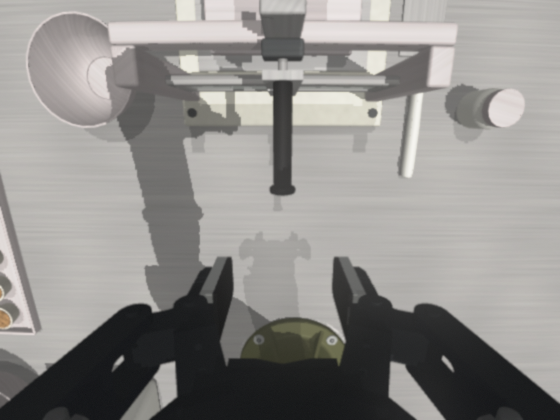

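View pics/side13.png

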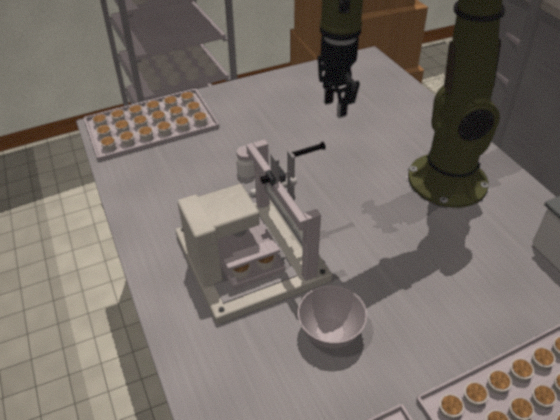

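Run:
```python
from h import *
im=cv2.imread('pics/side13.png');cv2.imwrite("pics/side13h.png",cv2.resize(im[130:190,275:335],None,fx=9,fy=9,interpolation=cv2.INTER_CUBIC))
# handle axis line in wrist & top
t=cv2.imread('pics/top13.png');cv2.imwrite('pics/top13z.png',cv2.resize(t[195:280,245:345],None,fx=7,fy=7,interpolation=cv2.INTER_CUBIC))
```

```text
(no output)
```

View pics/side13h.png

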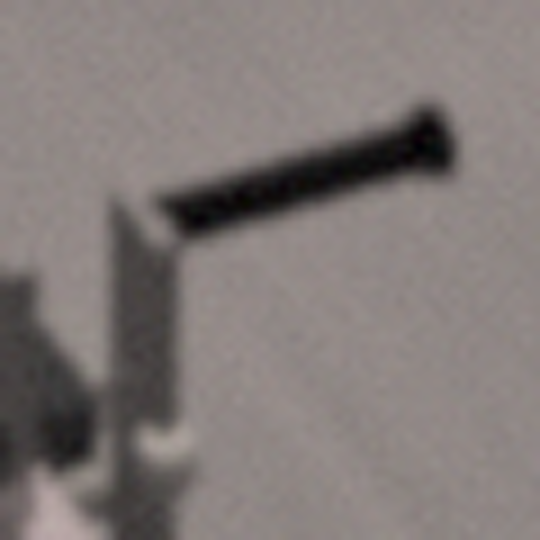

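View pics/top13z.png

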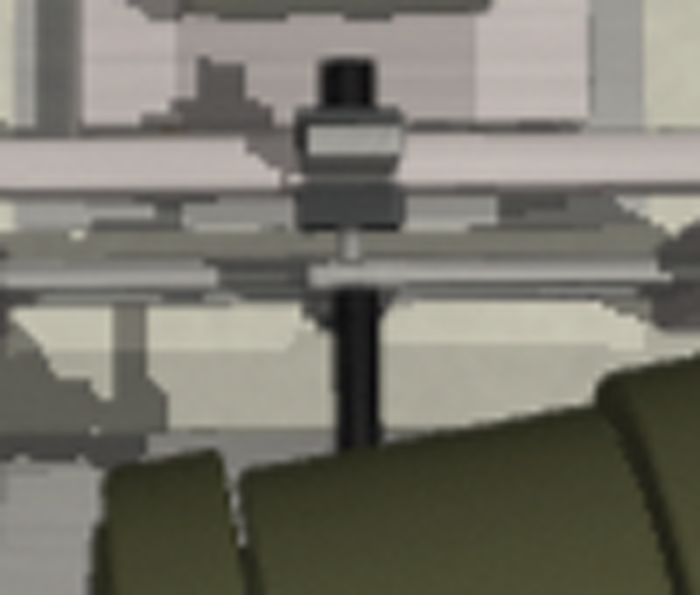

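Run:
```python
from h import *
s=viewer.get_calibration('side')
for p in [(200,212),(300,181),(380,156),(438,140)]:
  print(R.T@(onplane(s,275+p[0]/9-.44,130+p[1]/9-.44,O,R[:,1])-O))
w=viewer.get_calibration('wrist')
for u,v,z in [(283.5,100,.294),(283,180,.294),(282.5,50,.25),(282.5,65,.245),(282.5,74,.30)]:print('wrist',R.T@(onz(w,u,v,z)-O))
```

```text
[-0.0281  0.      0.2939]
[-0.056  -0.      0.2942]
[-0.0787  0.      0.2944]
[-0.0953 -0.      0.2939]
wrist [-0.0279 -0.0017  0.294 ]
wrist [-0.0853 -0.0013  0.294 ]
wrist [ 0.0132 -0.001   0.25  ]
wrist [ 0.0028 -0.001   0.245 ]
wrist [-0.0117 -0.0009  0.3   ]
```

```bash
python3 -c "
from plant import job_done;print(job_done())"
```

```text
the job is handed in; nothing more can be done
None
```

The guard is up and holding itself: I lifted it by the handle, swung the bar so the pin entered the side mouth, and let it down until the pin stopped it. I then let go, backed the arm away and handed the job in at about 10.4 s of the 48 s.

- **Hooked:** while I was letting the bar down, the vertical force on the tool changed from 7 N of load to 16 N of contact. The bar did not move when I released it, nor in the later side pictures.
- **Guard height:** about 0.064 m by camera and 0.067 m by the arm's own reading. Both are in the expected 0.057–0.077 m.
- **Upright:** in the last wrist picture the handle lies within about 0.5 mm of the pin sideways, so the lean is under 0.01 rad.
- **Surroundings:** the arm's outside-force reading was near zero at the end. I saw no change in the bowl, jar, spatula or tin.

**Disagreements:** the handle measures 48.5 mm above the pin by camera, against 47 mm when fully hooked. The arm's reading puts the pin at about 0.250 m and the cameras at about 0.2455 m. The first gap is about the camera's accuracy, but the second, about 4.5 mm, is larger than that and I did not resolve it. No picture shows the pin at the very top of the slot directly; I rely on the firm stop and the guard staying up after release.

My first move call was refused because its rows lacked fields, and it moved nothing.

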